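# Draw out the emblem tray with a hook

### The job

Take the hook from its stand, put its tip down through the finger hole of the drying box's tray and gently draw the tray straight out until it comes up firmly against its hidden stop, without yanking. Then unhook and lay the hook back in its stand as it lay, leaving the tray drawn out. The paint on the tray is wet, so move it with the hook only, and leave the two jars and the red can where they stand.

Things in the scene. Friction and masses are not known exactly. Their poses are not given: they have to be found in the camera images.
- drying_box: Low plywood box fixed to the table, 220 deep x 170 wide x 64 mm high. Origin: on the table, middle of the front edge. Its x axis points from the open front into the box (away from the robot at yaw 0), z up. The tray slides straight out along -x of this frame.
- tray: Shallow tray in the box, 180 x 130 mm, front face green and 38 mm high, two loose metal emblems in it. Origin: at table height, middle of that face; x into the box, z up. It stands part-way out; it comes out 60 to 105 mm more (varies), to a hard stop hidden inside. Friction about 3 N; it stays where left. 8 to 12 N is a firm pull at the stop; over 20 N between hook and tray is too hard.
- tray_hole (a point): Centre of the round 22 mm finger hole right through the tray's green tongue (64 wide x 55 mm long, 24 to 30 mm above the table, free beneath) that sticks out of the tray's front. The point lies at the tongue's upper face, 30 mm above the table, 27 mm before the front. Axes as the tray's.
- hook_handle (a point): Centre of the hook's pale wooden handle, 110 x 16 wide x 18 mm high, level; 120 g in all. x along the handle to the rod, z up. The 9 mm steel rod runs on at mid height and at x = 100 mm bends straight down, ending 46.5 mm below the handle's centre. Can be grasped from above across its middle, between the stand's forks.
- hook_tip (a point): Lowest point of the hook's bent-down end, at (100, 0, -46.5) mm from the handle's centre, axes as the handle's.
- hook: The same hook as a whole; origin and axes are those of the handle's centre point.
- stand: Dark wooden stand fixed to the table, 112 long x 60 wide x about 71 mm high: two forks, each 8 mm thick, 84 mm apart (centre to centre) along x, with notches 21 mm wide, flared at the top, open upward. The handle lies in both notches, its underside 45 mm above the table. Origin: on the table, under the middle; x axis along the handle.
- stand_rest (a point): Where the middle of the handle lies in the stand, 54 mm above the table. Axes as the stand's; the hook's rod points to +x.
- jar_silver: White jar with a silver lid, 53 wide x 44 mm high, loose, beside the box's front at its left (+y of the box). Origin: centre of its underside.
- jar_gold: White jar with a gold lid, 59 wide x 50 mm high, loose, beside the box's front at its right (-y of the box). Origin: centre of its underside.
- can_red: Small paint can with red paint on its rim, 70 wide x 73 mm high, loose, on the side of the table away from the stand. Origin: centre of its underside.
There are look-alikes about, which are no part of the job. Of the things that look like the hook, the largest one is meant.

How it is judged:
By the outcome, as a careful person would: the job done as asked, in the order asked, and still so for the second after the job is handed in, with the robot touching nothing.
It also fails if it takes over 59 s, if anything falls off the work surface, if the arm or the gripper's body presses on something with over 40 N, if the wrist force passes 120 N, or if a joint passes its speed limit or range.

### The arm

A 7-joint arm with a two-finger parallel gripper is mounted at the origin on a cart in front of the work surface, level with it; the furniture and walls round the work are solid. World frame = base frame: x ahead of the robot, y to its left, z up, the work surface at z = 0. Lengths are in m, angles in rad, forces in N, time in s.
With the tool pointing down it reaches from about 0.425 to 0.825 m from the base axis. Payload 3.6 kg.
Tool frame: the origin (TCP) lies where the fingers leave the gripper's body, on its centre line; the fingertips stand 73 mm ahead of it and the grasp point (between the pads) lies 54 mm ahead of it; x points along the fingers, y is the direction in which the jaws open and shut, and the axes are right-handed (so a half turn about x gives the same grasp; the last joint's range is limited). The gripper opens to 85 mm and grips with 20 to 120 N. Pads are 22 mm wide; open, the fingers measure 114 mm over their backs; the gripper's body (76 mm by 85 mm) begins 54 mm behind the grasp point. The pads swing forward as they close: fully open they stand 13 mm farther back than shut.
Start: joints at [-1.224, 0.615, -0.013, 1.423, 0.008, 1.103, -0.04], TCP at [0.237, 0.605, 0.304] pointing down, gripper open.
Joint ranges: [-3.12, 3.12], [-0.3, 2.06], [-1.34, 1.32], [0.26, 2.42], [-1.36, 4.5], [0.01, 1.98], [-2.84, 2.84]. Speed limits (rad/s): [2.79, 2.79, 3.14, 3.14, 3.14, 3.14, 3.14].

### API

Orientations are given as a unit quaternion [x, y, z, w].
In Python, from station import arm, snapshot, camera_info, ticket gives the robot as it stands. Calls block until the motion is done:
- arm.movep(position, orientation): joint-space move of the TCP to a pose.
- arm.line_to(position, velocity=0.15, ori=None): straight line of the TCP; ori=None keeps the orientation; velocity is the mean speed in m/s.
- arm.move_j(angles): joint-space move.
- arm.move_gripper(opening, effort=None): opening from 0.0 (shut) to 1.0 (fully open); effort is the grip in N (None keeps the last); returns when the fingers have stopped.
- arm.pause(seconds).
- arm.ik(position, orientation): joint angles nearest the present ones, or None.
- snapshot(name): name is "scene" or "top"; returns the picture (400x640x3 uint8, blue, green, red); there is no depth.
- camera_info(name): a dict with "fx", "fy", "cx", "cy" (pixels), "R" (3x3) and "t" (3): a world point X has camera coordinates R X + t. Camera axes: x right, y down, z forward; pixel columns grow to the right and rows downward; lengths in m; the calibration is good to about 2 mm. A picture is of the moment at which its call begins. camera_info takes no time and is no camera call.
A pose or a line that the arm cannot do raises arm.MotionError and nothing moves.
- ticket.finish_job(): hands the job in, once; it reports no verdict.
Readings, each from a call of its own:
- arm.read_time(): time.
- arm.read_joint_positions(): joint angles.
- arm.read_dq(): joint speeds.
- arm.read_effort(): joint torques, N m.
- arm.read_tool_pos(): TCP position.
- arm.read_eef_rot(): TCP orientation.
- arm.read_ft_force(): force on the tool from outside, world axes, zero at the start.
- arm.read_wrist_torque(): the same for the moment, N m.
- arm.read_opening(): opening from 0.0 (shut) to 1.0 (fully open).
Only numpy, scipy, OpenCV 4.12 (cv2) and the standard library are available. Lean on these libraries where they do the work, as an engineer would, in place of code of your own. Each camera call takes 0.05 s, during which the arm holds its last target.

## Working session

There is one attempt and no reset: what is moved stays moved. The work goes in short steps, each a Python script; the robot and the scene stay as the last script left them, time stands still between calls to the robot, and variables do not carry over. Pictures are saved under pics/ and viewed, and the job is handed in when it is done.

```bash
ls; mkdir -p pics; python3 - <<'E'
from station import arm,snapshot,camera_info
import cv2
for n in("scene","top"):
    cv2.imwrite(f"pics/{n}0.png",snapshot(n)); c=camera_info(n); print(n,c)
print(arm.read_time(),arm.read_tool_pos(),arm.read_eef_rot(),arm.read_ft_force())
E
```

```text
pics
scene {'fx': 425.8805979110819, 'fy': 425.8805979110819, 'cx': 317.77726429279164, 'cy': 197.14130310406117, 'R': array([[-0.5807133 , -0.81388304, -0.01914322],
       [-0.43427231,  0.32957553, -0.83832424],
       [ 0.68860702, -0.47851266, -0.54483576]]), 't': array([0.37635336, 0.30919501, 0.99901064])}
top {'fx': 483.71586936067206, 'fy': 483.71586936067206, 'cx': 314.2770307019013, 'cy': 198.6772910426219, 'R': array([[ 0.02041208, -0.99929586,  0.03148227],
       [-0.98748496, -0.02507629, -0.15570687],
       [ 0.15638669, -0.02790997, -0.98730149]]), 't': array([0.0094871 , 0.58954626, 1.12393563])}
0.1 [0.23716698 0.60463867 0.30285759] [ 0.13056932  0.69492411 -0.13216986  0.69466774] [ 0.68254459 -0.10421356 -0.40663688]
```

View pics/scene0.png

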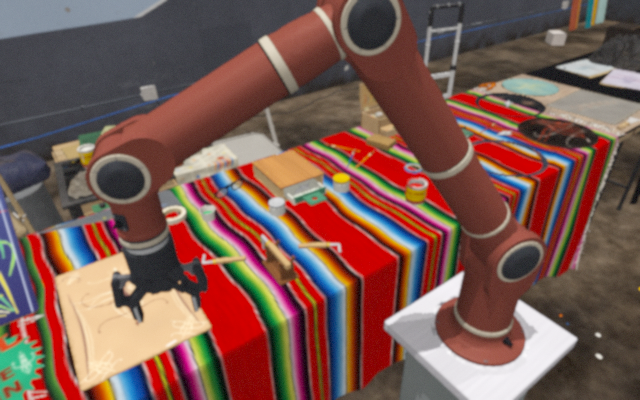

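View pics/top0.png

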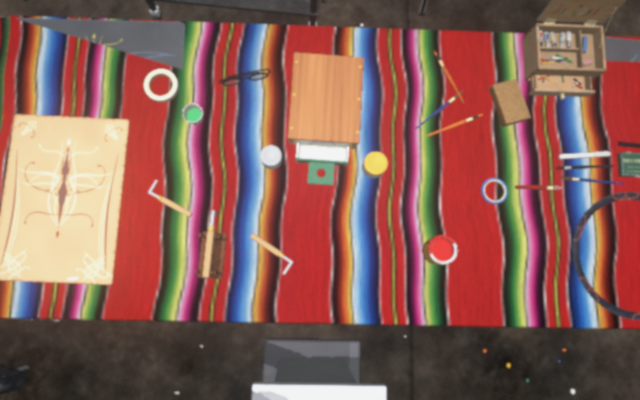

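```bash
python3 - <<'E'
import cv2
t=cv2.imread("pics/top0.png"); s=cv2.imread("pics/scene0.png")
cv2.imwrite("pics/c1.png",cv2.resize(t[170:290,130:310],None,fx=4.4,fy=4.4,interpolation=cv2.INTER_CUBIC))
cv2.imwrite("pics/c2.png",cv2.resize(t[40:200,240:400],None,fx=3.7,fy=3.7,interpolation=cv2.INTER_CUBIC))
cv2.imwrite("pics/c3.png",cv2.resize(s[140:290,190:370],None,fx=4,fy=4,interpolation=cv2.INTER_CUBIC))
E
```

```text
(no output)
```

View pics/c1.png

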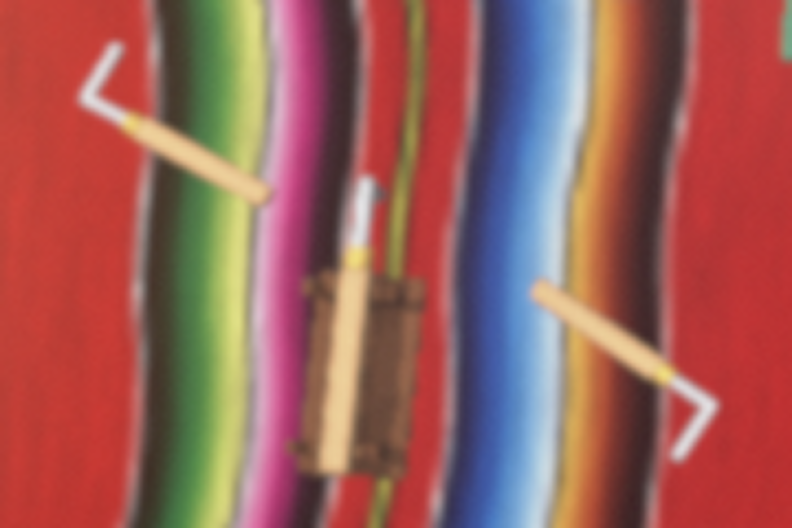

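View pics/c2.png

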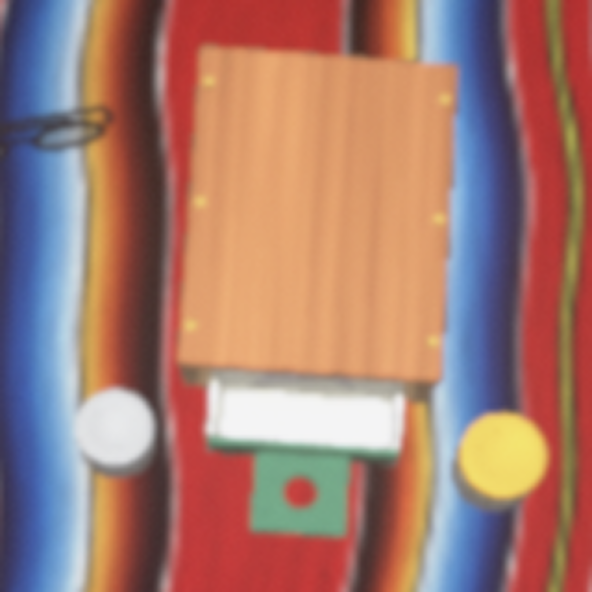

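View pics/c3.png

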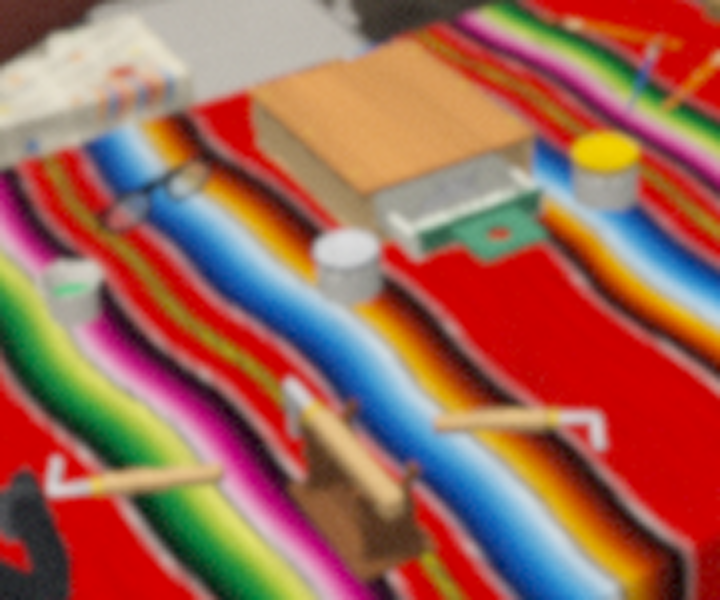

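```bash
cat > h.py <<'E'
import numpy as np
from station import arm,snapshot,camera_info
import cv2
from scipy.spatial.transform import Rotation as Ro
def unproj(name,u,v,z):
    c=camera_info(name);R=c["R"];t=c["t"]
    d=R.T@np.array([(u-c["cx"])/c["fx"],(v-c["cy"])/c["fy"],1.]);o=-R.T@t
    return o+d*(z-o[2])/d[2]
def proj(name,X):
    c=camera_info(name);p=c["R"]@np.asarray(X)+c["t"]
    return np.array([c["fx"]*p[0]/p[2]+c["cx"],c["fy"]*p[1]/p[2]+c["cy"]])
E
python3 - <<'E'
from h import *
def c(u,v,f,x0,y0): return (u+.5)/f-.5+x0,(v+.5)/f-.5+y0
P={}
for n,u,v,z in [("rear",334,470,.063),("front",357,248,.063),("bend",368,182,.0585)]:
    P[n]=unproj("top",*c(u,v,4.4,130,170),z); print(n,P[n])
d=P["front"]-P["rear"];print("len",np.linalg.norm(d),"yaw",np.arctan2(d[1],d[0])); d=P["bend"]-P["rear"];print("len",np.linalg.norm(d),"yaw",np.arctan2(d[1],d[0]))
for n,u,v,z in [("TL",201,46,.064),("TR",458,66,.064),("BR",437,382,.064),("BL",179,362,.064),("hole",300,491,.03),("tl",255,450,.03),("tr",350,458,.03),("br",347,537,.03),("bl",250,530,.03),("faceL",209,444,.038),("faceR",399,456,.038),("silver",116,428,.044),("gold",503,455,.05)]:
    P[n]=unproj("top",*c(u,v,3.7,240,40),z); print(n,P[n])
for a,b in [("BL","TL"),("BR","TR"),("BR","BL"),("TR","TL"),("tr","tl"),("br","bl"),("faceR","faceL"),("bl","tl"),("br","tr")]:
    d=P[b]-P[a];print(a,b,np.linalg.norm(d),np.arctan2(d[1],d[0]))
# colour segmentation
im=cv2.imread("pics/top0.png")
print(unproj("top",442,250,.073))
E
```

```text
rear [0.39846289 0.27081648 0.063     ]
front [0.51548617 0.26508683 0.063     ]
bend [0.5516541  0.26194298 0.0585    ]
len 0.11716345636824259 yaw -0.0489224917416105
len 0.15351395344272628 yaw -0.057859631492892145
TL [0.95559444 0.08180111 0.064     ]
TR [ 0.94740434 -0.09230238  0.064     ]
BR [ 0.72638623 -0.07945167  0.064     ]
BL [0.73495563 0.09026496 0.064     ]
hole [0.65809219 0.00793566 0.03      ]
tl [0.68534795 0.03865063 0.03      ]
tr [ 0.68162524 -0.02523812  0.03      ]
br [ 0.62763474 -0.02398962  0.03      ]
bl [0.63067202 0.04076374 0.03      ]
faceL [0.68667995 0.06948349 0.038     ]
faceR [ 0.6820209  -0.05742277  0.038     ]
silver [0.69437092 0.13122859 0.044     ]
gold [ 0.68177257 -0.12525261  0.05      ]
BL TL 0.22080108901574833 -0.0383418687228295
BR TR 0.22139138596241098 -0.05807785006068604
BR BL 0.1699328371199499 1.5203467213316642
TR TL 0.17429601739034348 1.5237893759590357
tr tl 0.0639971135583485 1.5125935804240027
br bl 0.06482456173027806 1.5239251864279457
faceR faceL 0.1269917561651424 1.5341002871452767
bl tl 0.054716741270982625 -0.03862877814432003
br tr 0.05400493965075183 -0.023120209336488888
[ 0.47080486 -0.27802986  0.073     ]
```

```bash
cat > ov.py <<'E'
from h import *
import sys
def ov(src,name,out,cx,cy,yaw,box,f=8):
    im=cv2.imread(src);x0,y0,x1,y1=box
    c=cv2.resize(im[y0:y1,x0:x1],None,fx=f,fy=f,interpolation=cv2.INTER_CUBIC)
    Rz=Ro.from_euler('z',yaw).as_matrix()
    def P(p): q=proj(name,np.array([cx,cy,.054])+Rz@np.array(p)); return tuple(int(round(v)) for v in ((q-[x0,y0]+.5)*f-.5))
    def loop(pts,col):
        for a,b in zip(pts,pts[1:]+pts[:1]): cv2.line(c,P(a),P(b),col,1)
    for z in(-.009,.009): loop([(-.055,-.008,z),(.055,-.008,z),(.055,.008,z),(-.055,.008,z)],(255,0,0))
    loop([(.055,-.0045,.0),(.1045,-.0045,0),(.1045,.0045,0),(.055,.0045,0)],(0,255,0))
    cv2.line(c,P((.1,0,0)),P((.1,0,-.0465)),(255,255,0),1)
    cv2.imwrite(out,c)
if __name__=="__main__":
    ov("pics/top0.png","top","pics/o1.png",.451,.2675,-.055,(185,200,245,285),7)
    ov("pics/scene0.png","scene","pics/o2.png",.451,.2675,-.055,(245,225,315,290),8)
E
python3 ov.py
```

```text
(no output)
```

View pics/o1.png

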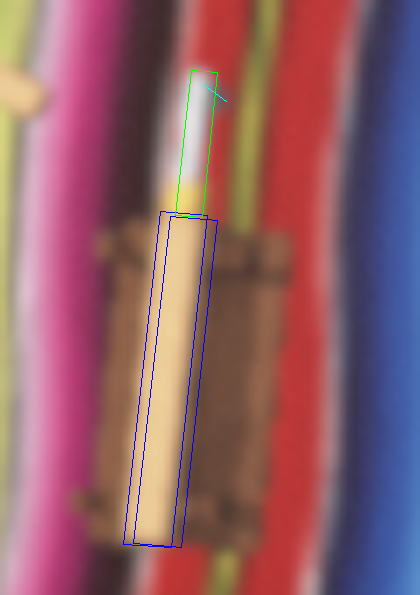

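View pics/o2.png

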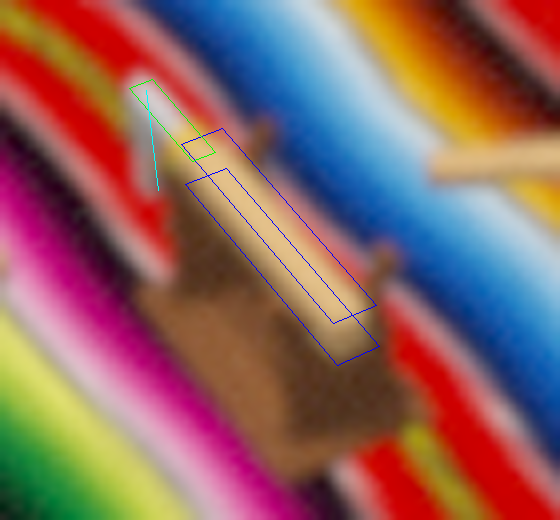

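```bash
cat >> h.py <<'E'
def ori(yaw,flip=False):
    # tool x down, tool y across handle
    x=np.array([0,0,-1.]);y=np.array([-np.sin(yaw),np.cos(yaw),0])*(-1 if flip else 1)
    return Ro.from_matrix(np.column_stack([x,y,np.cross(x,y)])).as_quat()
HC=np.array([.4515,.267,.054]);HY=-.049
HOLE=np.array([.658,.008,.03]);BY=-.048
BX=np.array([np.cos(BY),np.sin(BY),0])
TC=54e-3
E
python3 - <<'E'
from h import *
print(Ro.from_quat(arm.read_eef_rot()).as_matrix().round(3))
for fl in (0,1):
  print(fl)
  for p,y in [(HC+[0,0,.2],HY),(HC+[0,0,TC],HY),(HC+[0,0,TC+.1],HY),(HOLE-.1*BX+[0,0,.15],BY),(HOLE-.1*BX+[0,0,.08],BY),(HOLE-.212*BX+[0,0,.08],BY)]:
    q=arm.ik(p,ori(y,fl)); print(None if q is None else np.round(q,2))
E
```

```text
[[-0.001  0.365  0.931]
 [-0.002  0.931 -0.365]
 [-1.    -0.002  0.   ]]
0
[-0.53  0.48 -0.06  1.85  0.04  0.81  0.91]
[-0.52  0.71 -0.08  1.97  0.12  0.47  0.83]
[-0.53  0.54 -0.07  1.9   0.06  0.7   0.89]
[-0.03  0.63 -0.05  1.83  0.04  0.69  1.42]
[-0.01  0.74 -0.09  1.87  0.11  0.54  1.36]
[-0.04  0.64 -0.08  2.18  0.15  0.33  1.28]
1
[-1.04  0.57  0.71  1.86 -0.47  0.89 -1.71]
[-0.88  0.76  0.49  1.98 -0.65  0.56 -1.56]
[-1.    0.63  0.66  1.91 -0.53  0.78 -1.66]
[-0.47  0.72  0.67  1.84 -0.61  0.8  -1.1 ]
[-0.44  0.83  0.63  1.89 -0.75  0.68 -0.98]
[-0.34  0.67  0.37  2.19 -0.64  0.39 -1.06]
```

```bash
python3 - <<'E'
from h import *
o=ori(HY)
arm.movep(HC+[0,0,TC+.09],o)
print(arm.read_time(),arm.read_tool_pos())
cv2.imwrite("pics/s1.png",snapshot("scene"));cv2.imwrite("pics/t1.png",snapshot("top"))
s=cv2.imread("pics/s1.png");t=cv2.imread("pics/t1.png")
cv2.imwrite("pics/s1c.png",np.hstack([cv2.resize(s[190:310,220:340],(400,400)),cv2.resize(t[160:300,140:280],(400,400))]))
E
```

```text
1.6333 [0.45127429 0.26864897 0.19833124]
```

View pics/s1c.png

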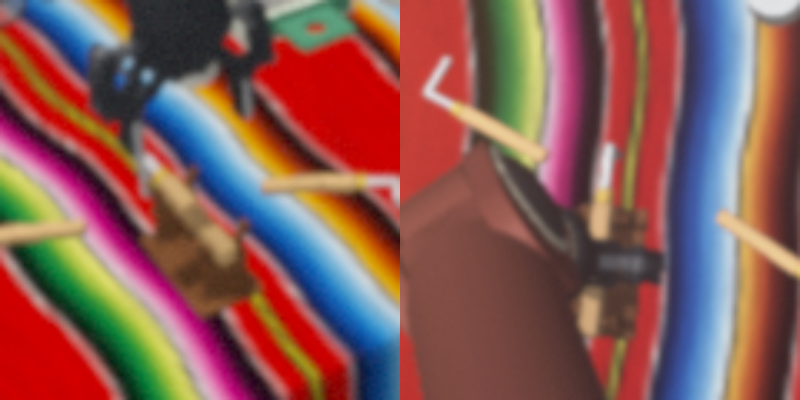

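The gripper is above the handle's middle, in line and square across it, so I'll descend and grasp.

```bash
python3 - <<'E'
from h import *
o=ori(HY)
arm.line_to(HC+[0,0,TC+.001],0.08,o); arm.pause(.2)
print(arm.read_time(),arm.read_tool_pos(),arm.read_ft_force())
arm.move_gripper(0.0,100); arm.pause(.2)
print(arm.read_time(),arm.read_opening(),arm.read_ft_force(),arm.read_tool_pos())
cv2.imwrite("pics/s2.png",snapshot("scene"));cv2.imwrite("pics/t2.png",snapshot("top"))
s=cv2.imread("pics/s2.png");t=cv2.imread("pics/t2.png")
cv2.imwrite("pics/s2c.png",np.hstack([cv2.resize(s[190:310,220:340],(400,400)),cv2.resize(t[160:300,140:280],(400,400))]))
E
```

```text
3.2 [0.45167618 0.26710056 0.10943742] [-0.50446838 -0.04949886 -0.51510359]
4.05 0.16661371003435513 [-0.55100317 -0.05519353  6.03061803] [0.45153724 0.26710848 0.1092792 ]
```

View pics/s2c.png

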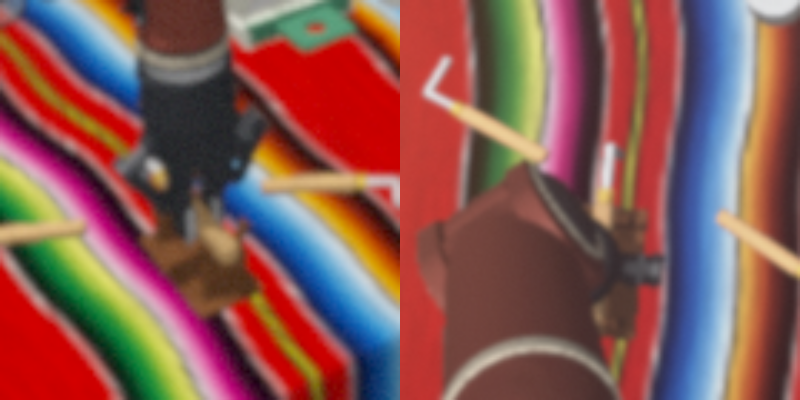

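```bash
python3 - <<'E'
from h import *
o=ori(HY)
p=arm.read_tool_pos(); np.save("grasp.npy",p)
arm.line_to([HC[0],HC[1],.13],0.05,o)
arm.line_to([HC[0],HC[1],.215],0.12,o); arm.pause(.3)
print(arm.read_time(),arm.read_opening(),arm.read_ft_force(),arm.read_wrist_torque(),arm.read_tool_pos())
cv2.imwrite("pics/s3.png",snapshot("scene"));cv2.imwrite("pics/t3.png",snapshot("top"))
s=cv2.imread("pics/s3.png");t=cv2.imread("pics/t3.png")
cv2.imwrite("pics/s3c.png",np.hstack([cv2.resize(s[160:280,220:340],(400,400)),cv2.resize(t[160:300,140:280],(400,400))]))
E
```

```text
5.875 0.16668667388542 [ 0.18268889  0.34856148 -1.09639407] [-0.01851966  0.0345401   0.04709807] [0.45132646 0.26688706 0.21443386]
```

View pics/s3c.png

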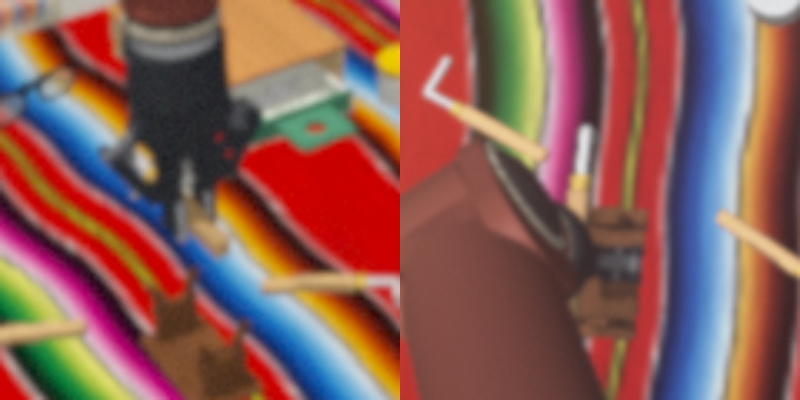

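The hook is lifted and held level. In the top view its rod end is near px (205,204). I'll check that against the model, then move above the hole.

```bash
python3 - <<'E'
from h import *
import ov
# reuse overlay with shifted height
src=open("ov.py").read().replace(".054]",".159]"); ns={"__name__":"x"}; exec(src,ns)
ns["ov"]("pics/t3.png","top","pics/o3.png",.4513,.2669,HY,(175,190,245,270),8)
dz=HOLE-.1*BX
arm.movep([dz[0],dz[1],.215],ori(BY)); arm.pause(.2)
print(arm.read_time(),arm.read_tool_pos(),arm.read_ft_force())
arm.line_to([dz[0],dz[1],.145],.1,ori(BY)); arm.pause(.2)
print(arm.read_time(),arm.read_tool_pos(),arm.read_ft_force())
cv2.imwrite("pics/s4.png",snapshot("scene"));cv2.imwrite("pics/t4.png",snapshot("top"))
for n,f in(("scene","s4"),("top","t4")):
    im=cv2.imread(f"pics/{f}.png"); tp=arm.read_tool_pos(); hc=np.array([tp[0],tp[1],tp[2]-.0553])
    b=hc+.1*BX
    print(n,"bend",proj(n,b),"tip",proj(n,b-[0,0,.0465]),"hole",proj(n,HOLE))
s=cv2.imread("pics/s4.png");t=cv2.imread("pics/t4.png")
cv2.imwrite("pics/s4c.png",np.hstack([cv2.resize(s[150:250,250:350],(400,400),interpolation=2),cv2.resize(t[130:230,270:370],(400,400),interpolation=2)]))
E
```

```text
7.2417 [0.55786753 0.01507381 0.21504739] [ 0.53082421  0.58391809 -0.99911314]
8.2917 [0.55851044 0.01280902 0.1457367 ] [ 0.39859672 -0.15249588 -1.12199204]
scene bend [313.47625567 182.02880198] tip [313.81884896 193.9509379 ] hole [313.95805506 197.41810928]
top bend [321.83188543 166.91431795] tip [320.94048198 171.10575139] hole [320.68956179 172.37361709]
```

View pics/o3.png

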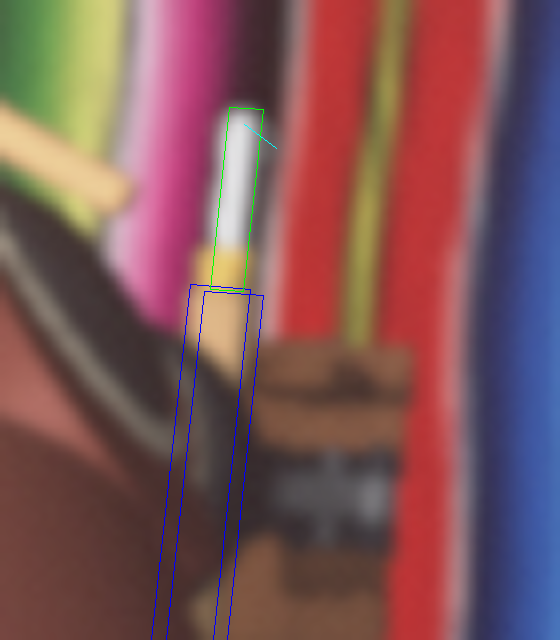

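View pics/s4c.png

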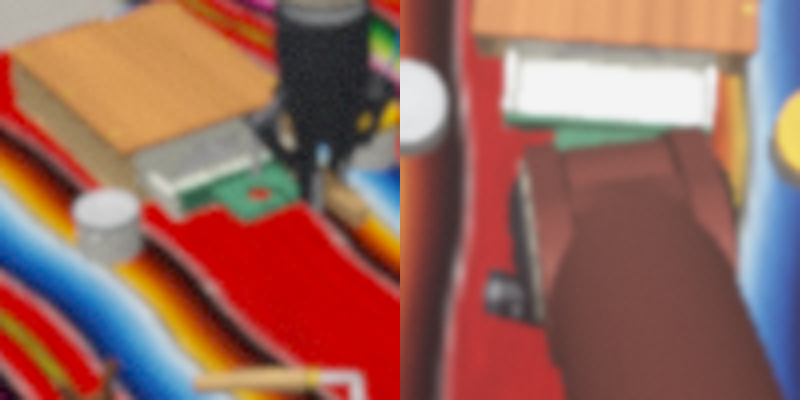

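```bash
python3 - <<'E'
import cv2
s=cv2.imread("pics/s4.png")
cv2.imwrite("pics/s4d.png",cv2.resize(s[165:225,285:350],None,fx=10,fy=10,interpolation=2))
E
```

```text
(no output)
```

View pics/s4d.png

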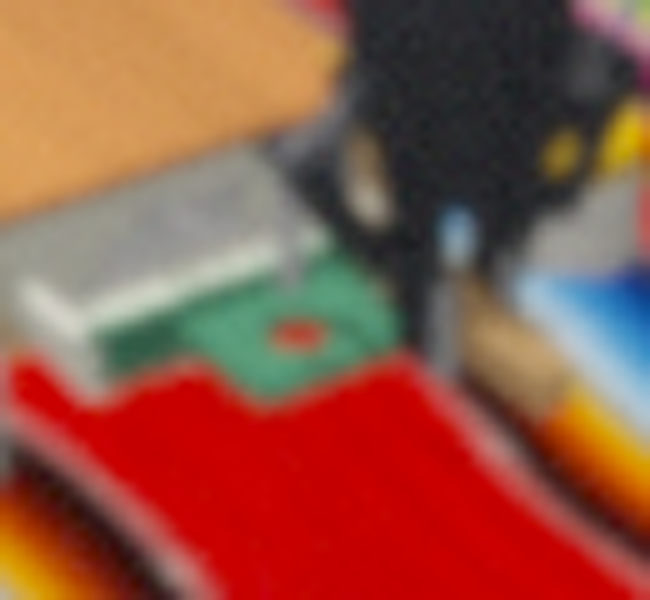

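Scene view: the tip at about px (314.2,193.5) matches the prediction (313.8,194) and is right over the hole, which is at about (315,198). Now I'll lower it with force checks.

```bash
python3 - <<'E'
from h import *
d=HOLE-.1*BX+np.array([-.001,-.001,0])
o=ori(BY); f0=arm.read_ft_force(); print(f0)
for z in (.134,.128,.122,.116,.1115):
    arm.line_to([d[0],d[1],z],.04,o); f=arm.read_ft_force()-f0
    print(z,f.round(2),arm.read_tool_pos()[2].round(4))
    if np.linalg.norm(f)>2.5: print("contact");break
print(arm.read_time())
cv2.imwrite("pics/s5.png",snapshot("scene"))
s=cv2.imread("pics/s5.png")
cv2.imwrite("pics/s5d.png",cv2.resize(s[165:225,285:350],None,fx=10,fy=10,interpolation=2))
E
```

```text
[ 0.04122972  0.81696804 -0.5735457 ]
0.134 [ 0.68 -1.39 -1.49] 0.1335
0.128 [-0.04 -0.97 -0.54] 0.1277
0.122 [ 0.41 -0.4  -0.86] 0.1217
0.116 [-0.29 -0.89 -0.2 ] 0.1156
0.1115 [-0.65 -1.02 -0.03] 0.1112
9.975
```

View pics/s5d.png

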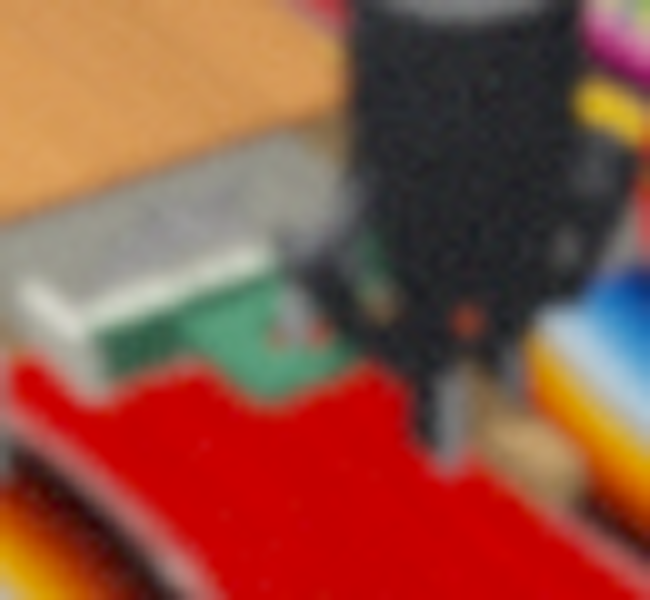

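The tip is in the hole, with red visible on both sides of the rod at px (315,197). Now I'll draw it out gently.

```bash
cat > pull.py <<'E'
from h import *
import json
d=HOLE-.1*BX+np.array([-.001,-.001,0]); d[2]=.1115
o=ori(BY)
def F(n=4):
    a=[]
    for _ in range(n): a.append(arm.read_ft_force()); arm.pause(.02)
    return np.mean(a,0)
def go(s,v): arm.line_to(d-s*BX,v,o)
E
python3 - <<'E'
from pull import *
f0=F(6); np.save("f0.npy",f0); print(f0)
for s in (.004,.008,.012,.02,.03,.04,.05,.06):
    go(s,.03); f=F(3)-f0
    print(s,f.round(2),f@BX.round(2),(d-arm.read_tool_pos())@BX)
    if f@BX>6.5: print("STOP");break
print(arm.read_time(),arm.read_opening())
cv2.imwrite("pics/s6.png",snapshot("scene"))
s=cv2.imread("pics/s6.png")
cv2.imwrite("pics/s6d.png",cv2.resize(s[165:245,275:355],None,fx=7,fy=7,interpolation=2))
E
```

```text
[-0.11388743 -0.20954494 -1.50711162]
0.004 [0.09 0.07 0.18] 0.08751753960233889 0.00410051999727991
0.008 [1.39 0.08 0.02] 1.3873284706205307 0.007468953807199251
0.012 [ 1.95  0.38 -0.36] 1.933892317314968 0.011877065501237424
0.02 [ 1.76 -0.03  0.94] 1.7603789750445284 0.020756563272234418
0.03 [0.87 0.02 0.67] 0.8708452030463859 0.030854806717484654
0.04 [1.02 0.64 0.94] 0.983408367640316 0.04066154545584784
0.05 [ 0.97 -0.13  1.01] 0.9802299887971008 0.05073969266480582
0.06 [ 1.23 -0.2   0.85] 1.2419578390361312 0.06062514174171089
13.725 0.17020136617692405
```

View pics/s6d.png

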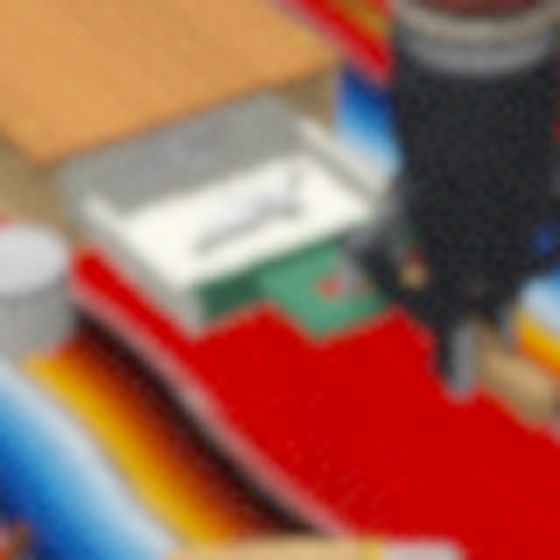

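The tray follows, drawn about 54 mm, and the hook is still in the hole. I'll creep on to the stop in small steps.

```bash
python3 - <<'E'
from pull import *
f0=np.load("f0.npy")
s=.06;log=[]
while s<.116:
    s+=.002; go(s,.03); f=(F(2)-f0)@BX; a=(d-arm.read_tool_pos())@BX
    log.append((round(s,4),round(float(f),2),round(float(a),4)))
    if f>5: break
print(log,arm.read_time(),arm.read_opening(),F()-f0)
E
```

```text
[(0.062, 2.73, 0.0619), (0.064, 2.27, 0.064), (0.066, 2.3, 0.0662), (0.068, 2.04, 0.0683), (0.07, 2.26, 0.0702), (0.072, 2.62, 0.0723), (0.074, 2.24, 0.0743), (0.076, 2.45, 0.0762), (0.078, 4.96, 0.0766), (0.08, 5.63, 0.0773)] 16.6083 0.16696549028551963 [ 5.50361988 -0.53858577  2.23760905]
```

```bash
python3 - <<'E'
from pull import *
f0=np.load("f0.npy")
s=.08;log=[]
while s<.092:
    s+=.001; go(s,.02); f=(F(4)-f0); a=(d-arm.read_tool_pos())@BX
    log.append((round(s,4),f.round(2).tolist(),round(float(a),4)))
    if f@BX>9.7: break
print(*log,sep="\n");print(arm.read_time(),arm.read_opening())
arm.pause(.4); print(F(4)-f0)
np.save("s.npy",s)
cv2.imwrite("pics/s7.png",snapshot("scene"))
i=cv2.imread("pics/s7.png")
cv2.imwrite("pics/s7d.png",cv2.resize(i[165:265,275:375],None,fx=6,fy=6,interpolation=2))
E
```

```text
(0.081, [6.41, -0.25, 0.78], 0.0775)
(0.082, [8.31, -0.72, -0.67], 0.0776)
(0.083, [9.71, -0.58, -2.29], 0.0778)
17.625 0.16684024302202127
[10.01284611 -0.68304523 -1.91086944]
```

View pics/s7d.png

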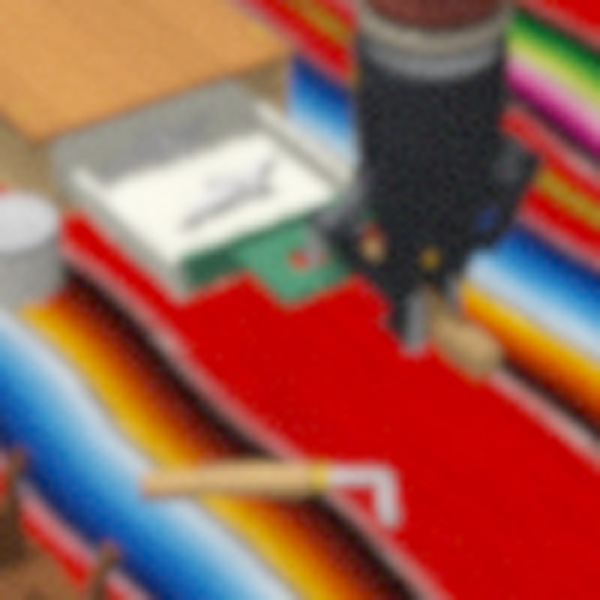

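It is at the stop: 10 N held, with no further motion. I'll ease off, centre the rod in the hole, and lift out.

```bash
python3 - <<'E'
from pull import *
f0=np.load("f0.npy")
go(.0775,.02); print((F(3)-f0).round(2),(d-arm.read_tool_pos())@BX)
go(.0715,.03); arm.pause(.1); print((F(3)-f0).round(2),(d-arm.read_tool_pos())@BX)
p=d-.0715*BX
for z in (.118,.126,.134,.145):
    arm.line_to([p[0],p[1],z],.05,o); print(z,(F(2)-f0).round(2))
arm.line_to([p[0],p[1],.215],.12,o); arm.pause(.2)
print(arm.read_time(),arm.read_opening(),(F(2)-f0).round(2),arm.read_tool_pos())
for n in("scene","top"): cv2.imwrite(f"pics/{n}8.png",snapshot(n))
s=cv2.imread("pics/scene8.png");t=cv2.imread("pics/top8.png")
cv2.imwrite("pics/c8.png",np.hstack([cv2.resize(s[145:265,255:375],(400,400),interpolation=2),cv2.resize(t[130:250,250:370],(400,400),interpolation=2)]))
E
```

```text
[ 4.8  -0.29  1.01] 0.07681026253822955
[ 0.17  0.19 -0.13] 0.0726441314944831
0.118 [-0.23 -0.25  0.3 ]
0.126 [0.08 0.19 0.81]
0.134 [-0.57  0.44 -0.03]
0.145 [ 0.31  0.14 -0.17]
21.45 0.16973998463682088 [-0.19  0.11  0.58] [0.48532954 0.01521216 0.21424404]
```

View pics/c8.png

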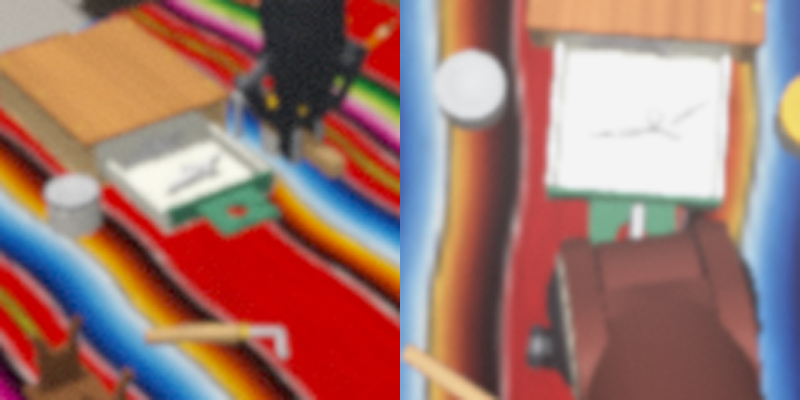

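The hook is out and the tray stays out. I'll return to the post-lift pose and compare pictures with those from before, in case the hook slipped in the grip.

```bash
python3 - <<'E'
from h import *
o=ori(HY)
arm.movep([HC[0],HC[1],.215],o); arm.pause(.4)
print(arm.read_time(),arm.read_tool_pos(),arm.read_wrist_torque())
for n in("scene","top"): cv2.imwrite(f"pics/{n}9.png",snapshot(n))
a=[]
for f in("s3","scene9"): a.append(cv2.resize(cv2.imread(f"pics/{f}.png")[185:265,240:320],(400,400),interpolation=2))
b=[]
for f in("t3","top9"): b.append(cv2.resize(cv2.imread(f"pics/{f}.png")[195:255,175:265],(400,200),interpolation=2))
cv2.imwrite("pics/c9.png",np.vstack([np.hstack(a),np.hstack(b)]))
E
```

```text
22.9833 [0.45182522 0.26635001 0.21505444] [-0.01015063  0.01433969 -0.04230615]
```

View pics/c9.png

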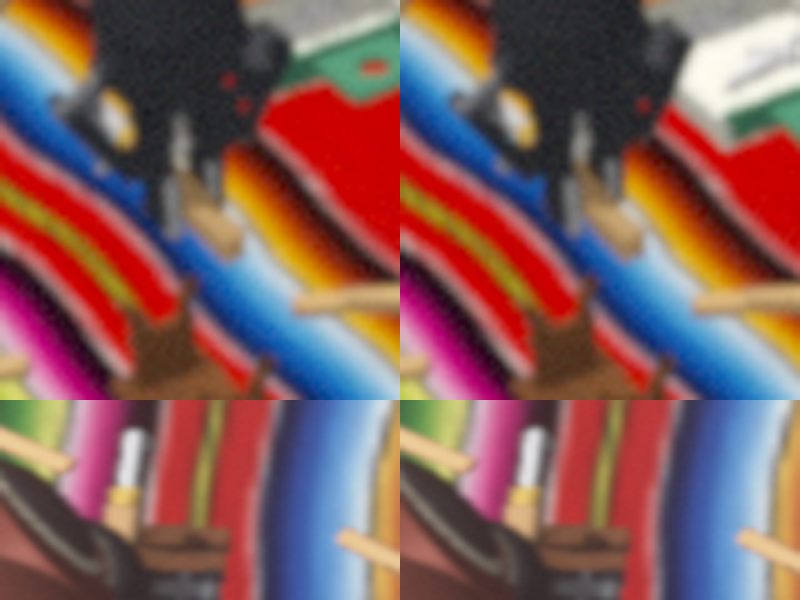

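The two pairs match, so nothing slipped. Lowering it back the way it came up.

```bash
python3 - <<'E'
from h import *
o=ori(HY); f0=arm.read_ft_force()
for z,v in ((.15,.1),(.132,.06),(.124,.04),(.117,.04),(.112,.03),(.1095,.02)):
    arm.line_to([HC[0],HC[1],z],v,o); f=arm.read_ft_force()-f0
    print(z,f.round(2),arm.read_tool_pos().round(4))
    if np.linalg.norm(f)>8 and z>.111: print("unexpected");break
print(arm.read_time())
cv2.imwrite("pics/s10.png",snapshot("scene"))
s=cv2.imread("pics/s10.png"); r=cv2.imread("pics/s2.png")
cv2.imwrite("pics/c10.png",np.hstack([cv2.resize(x[205:295,235:325],(400,400),interpolation=2) for x in (r,s)]))
E
```

```text
0.15 [-1.14 -1.44  0.62] [0.4518 0.2673 0.1504]
0.132 [-0.62 -1.16 -0.08] [0.4513 0.2668 0.1316]
0.124 [0.69 0.63 0.07] [0.4514 0.2669 0.1237]
0.117 [ 0.12  0.08 -0.35] [0.4513 0.2669 0.1167]
0.112 [ 0.77 -0.89 -0.51] [0.4514 0.2669 0.1118]
0.1095 [ 0.77  0.02 -0.45] [0.4515 0.267  0.1094]
25.6
```

View pics/c10.png

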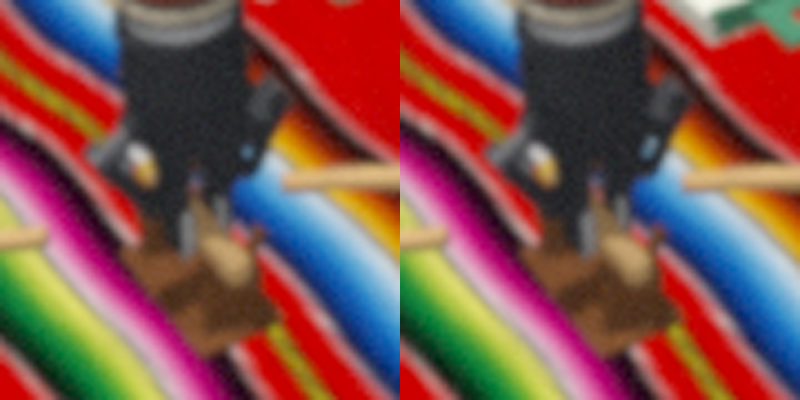

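```bash
python3 - <<'E'
from h import *
o=ori(HY); arm.pause(.1); f0=arm.read_ft_force()
for z in (.109,.1085,.108,.1075):
    arm.line_to([HC[0],HC[1],z],.02,o); arm.pause(.05); f=arm.read_ft_force()-f0; print(z,f.round(2))
    if f[2]>2: break
arm.move_gripper(.45); arm.pause(.1); print(arm.read_opening(),arm.read_ft_force())
arm.move_gripper(1.0); arm.pause(.1)
arm.line_to([HC[0],HC[1],.2],.1,o)
arm.movep([.40,.42,.3],ori(HY+.4)); arm.pause(.5)
print(arm.read_time(),arm.read_opening(),arm.read_ft_force())
for n in("scene","top"): cv2.imwrite(f"pics/{n}11.png",snapshot(n))
from ov import ov
ov("pics/top11.png","top","pics/o11.png",.4515,.267,HY,(185,200,245,285),7)
E
python3 - <<'E'
import cv2,numpy as np
a=[cv2.resize(cv2.imread(f"pics/{f}.png")[220:295,240:320],(400,375),interpolation=2) for f in("scene0","scene11")]
cv2.imwrite("pics/c11.png",np.hstack(a))
E
```

```text
0.109 [-1.22  0.35  4.02]
0.44729802962899945 [ 0.45589886  0.38862217 -0.14813108]
29.475 1.0017256231715266 [0.52239028 0.53052996 0.65720106]
```

View pics/c11.png

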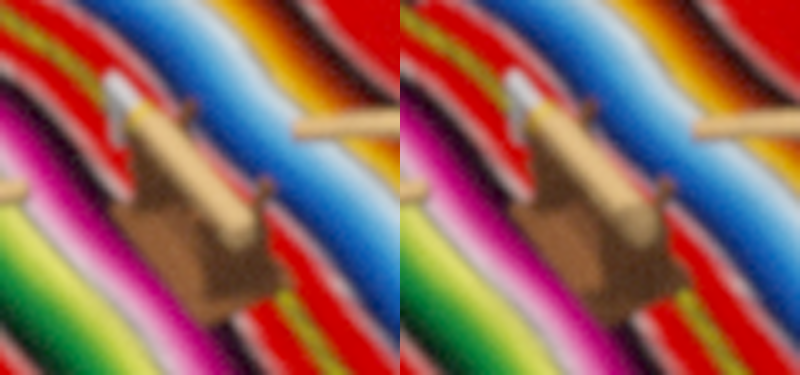

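View pics/top11.png

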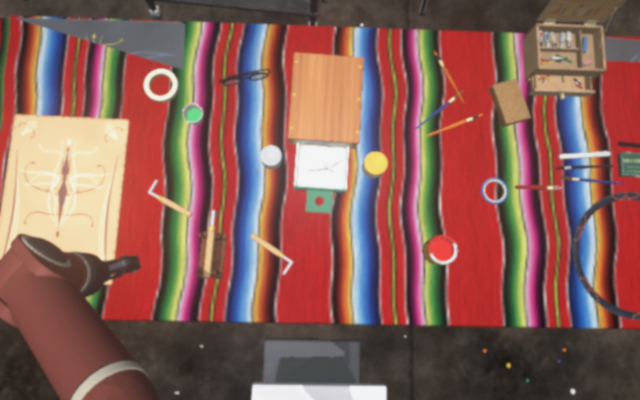

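View pics/o11.png

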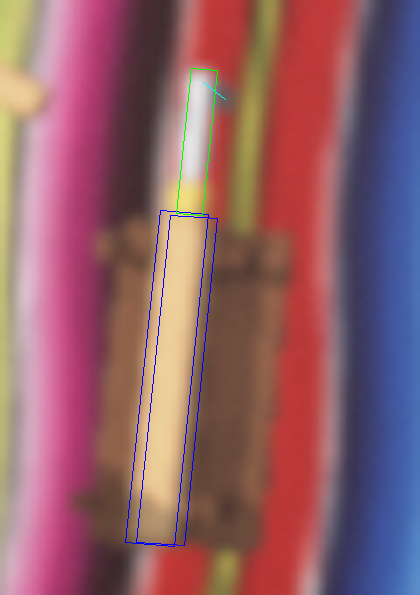

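The hook lies in its stand as at the start, with the rod end at px (213,211) as before. The tray is out (hole near px (319,201)). The jars at (271,156) and (375,162) and the can at (442,250) are unmoved, and the arm is clear. Handing in.

```bash
python3 - <<'E'
from h import *
from station import ticket
print(unproj("top",319,201,.03)-HOLE)
a=cv2.imread("pics/top0.png").astype(int);b=cv2.imread("pics/top11.png").astype(int)
for n,(x0,y0,x1,y1) in dict(silver=(258,143,284,170),gold=(361,149,390,178),can=(424,232,460,268),hook=(200,205,222,280)).items():
    print(n,np.abs(a-b)[y0:y1,x0:x1].mean().round(2))
print(ticket.finish_job(),arm.read_time())
E
```

```text
[-7.17530639e-02  2.82865973e-03  2.77555756e-17]
silver 3.02
gold 3.15
can 0.83
hook 7.42
the job is handed in; nothing more can be done
the job is handed in; nothing more can be done
```

The tray is drawn out to its stop, the hook is back in its stand, and I handed the job in. The clock read 29.5 s just before, against the 59 s limit.

- **Pull:** I put the hook tip through the finger hole and drew the tray straight out in small, slow steps. It travelled about 71–72 mm, judged from both the hook's motion and the top picture. At the stop the pull rose to about 10 N and held with no further travel. The highest force I read was about 10 N.
- **Return:** I eased off, lifted the hook out without contact forces, and laid it back along its original path. Pictures before and after the pull showed it had not slipped in the grip.
- **Last checks:**
  - The hook lies in the stand as at the start, to about a pixel. Its image patch differs somewhat in brightness, darker at the handle's rear, which I took to be the arm's shadow and did not check further.
  - Both jars and the red can are unmoved in the top picture.
  - The gripper is open and clear of everything.
- **Disagreement:** the two cameras and the arm's own position differed by about 2 mm, which is within the stated calibration.

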